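Light the roaster's burner

TASK

Light the coffee roaster's burner: first open the gas cock fully (its lever in line with the pipe), then turn the key in the control desk clockwise through run to start, hold it fully over against its spring for at least two seconds while the igniter works, and let it spring back to run. Leave the gas open and the key at run with nothing touching them, and do not press the emergency stop or knock the jar, tin, bowl or brush standing around them.

Things in the scene. Friction and masses are not known exactly. Their poses are not given: they have to be found in the camera images.
- desk: Grey control desk, fixed, 200 mm (own x, near to far) by 220 mm (own y), origin under its centre. Its aluminium top slopes 15 degrees down towards the robot: 85 mm high at the near edge, 139 mm at the far edge. It carries the key, and in its far left corner, 130 mm from the key, the red emergency stop; between them low lamps, dials and a display up to 18 mm high.
- key_bow (a point): The key's head, a flat black plastic bow standing up from the desk top: 40 mm wide, 10 mm thick, 26 to 66 mm above the desk top. This point is on the turning axis, 44 mm above the desk top. Own axes turn with the key: z along the turning axis out of the desk (15 degrees off vertical), x across the width, y through the thickness. Below it is the round lock, 38 mm across, 14 mm high.
- key_switch (a joint): The key's turn from off (0) to run (0.785 rad, a stop), clockwise seen from above the desk; stays where it is left (friction about 0.03 N m). Starts at or near off. At run the bow's width points straight up the desk's slope.
- key_start (a joint): The key's further clockwise turn from run (0) to start (0.61 rad, final stop): 1.395 rad in all from off; the bow's angle is the sum of key_switch and key_start. It begins to move only once key_switch is at its stop. A spring (0.05 N m at run, 0.13 at start) returns it to 0 by itself when let go.
- cock_handle (a point): Middle of the black-sleeved grip of the gas cock's lever: 64 mm long, 20 mm wide, 10 mm thick, level, its centre 115 mm above the bench and 86 mm from the cock's vertical turning axis. Own axes turn with the lever: x along it, from the grip towards the turning axis; z up. Free space under the grip down to the pipe.
- gas_cock (a joint): Gas cock lever: 0 = shut, lever square across the pipe towards the robot's side; 1.571 rad = fully open, lever in line with the pipe, pointing away from the gauge (a stop). Opens counter-clockwise seen from above; stays where it is left (friction 0.15 N m, about 2 N at the grip). Starts at or near shut.
- estop (a joint): Red mushroom emergency stop (34 mm across) on its yellow collar; 0 = out, 0.006 m = pressed.
- bean_jar_mid (a point): Glass bean jar with a metal cap, 72 mm across, 125 mm tall; its centre. Bystander.
- tin_mid (a point): Plain metal tin, 72 mm across, 100 mm tall; its centre. Bystander.
- bowl_mid (a point): White cupping bowl, 104 mm across, 55 mm tall; its centre. Bystander.
- brush_mid (a point): Wooden-handled brush lying flat, 200 mm long; about its middle. Bystander.
- gas_train: Short level gas pipe, 27 mm thick (fittings to 47 mm), its axis 65 mm above the bench, running along own y, on a fixed dark base plate 90 x 265 mm; origin on the bench under its middle. Brass ball cock at own y = +10 mm; a pressure gauge stands up to 155 mm high at own y = +93 mm.

How it is judged:
By the outcome, as a careful person would: the job done as asked, in the order asked, and still so for the second after the job is handed in, with the robot touching nothing.
It also fails if it takes over 64 s, if anything falls off the work surface, if the arm or the gripper's body presses on something with over 40 N, if the wrist force passes 120 N, or if a joint passes its speed limit or range.

ROBOT

A 7-joint arm with a two-finger parallel gripper is mounted at the origin on the work surface. World frame = base frame: x ahead of the robot, y to its left, z up, the work surface at z = 0. Lengths are in mm, angles in rad, forces in N, time in s.
With the tool pointing down it reaches from about 425 to 950 mm from the base axis. Payload 4.7 kg.
Tool frame: the origin (TCP) lies at the very end of the fingers, on their centre line; the grasp point (between the pads) lies 19 mm behind it; z points along the fingers, y is the line along which they close (so a half turn about z gives the same grasp; the last joint's range is limited). The gripper opens to 85 mm and grips with 20 to 120 N. Pads are 22 mm wide; open, the fingers measure 114 mm over their backs; the gripper's body (76 mm by 85 mm) begins 54 mm behind the grasp point. The pads swing forward as they close: fully open they stand 13 mm farther back than shut.
Start: joints at [-1.333, 0.469, -0.049, 1.532, 0.024, 1.141, -0.082], TCP at [177.919, 651.148, 231.335] pointing down, gripper open.
Joint ranges: [-2.59, 2.59], [-0.33, 1.99], [-1.39, 1.29], [0.1, 2.45], [-1.04, 4.18], [0.21, 1.99], [-2.66, 2.66]. Speed limits (rad/s): [2.57, 2.57, 3.14, 3.14, 3.14, 3.14, 3.14].

INTERFACE

Orientations are given as a unit quaternion [x, y, z, w].
In Python, from workcell import bot gives the robot as it stands. Calls block until the motion is done:
- bot.goto(position, orientation): joint-space move of the TCP to a pose.
- bot.movel(position, max_speed=150, rot=None, guard=None): straight line of the TCP; rot=None keeps the orientation; max_speed is the mean speed in mm/s. With guard (N) it stops when the force on the tool has changed by that much, and returns True; else False.
- bot.goto_joints(angles): joint-space move.
- bot.gripper_to(opening): finger opening in mm; the grip force is fixed at half the most; returns when the fingers have stopped.
- bot.hold(seconds).
- bot.solve_ik(position, orientation): joint angles nearest the present ones, or None.
- bot.snapshot(name): name is "scene" or "top"; returns (picture, depth): 420x560x3 uint8, blue, green, red; 420x560 float32, mm along the optical axis (not along the pixel's ray), 0 where there is no reading.
- bot.calibration(name): a dict with "intrinsics" (3x3 intrinsics, pixels), "rvec" (rotation vector, rad) and "tvec" (3), from world to camera coordinates, as OpenCV has them. Camera axes: x right, y down, z forward; pixel columns grow to the right and rows downward; lengths in mm; the calibration is good to about 2 mm. A picture is of the moment at which its call begins. calibration takes no time and is no camera call.
A pose or a line that the arm cannot do raises bot.MotionError and nothing moves.
- bot.job_done(): hands the job in; it is judged then, once.
Readings, each from a call of its own:
- bot.read_t(): time.
- bot.read_q(): joint angles.
- bot.read_qvel(): joint speeds.
- bot.read_joint_torque(): joint torques, N m.
- bot.read_ee_pos(): TCP position.
- bot.read_tcp_rot(): TCP orientation.
- bot.read_wrist_force(): force on the tool from outside, world axes, zero at the start.
- bot.read_moment(): the same for the moment, N m.
- bot.read_finger_gap(): finger opening in mm.
- bot.read_grip_force(): force on a finger pad.
Only numpy, scipy, OpenCV 4.12 (cv2) and the standard library are available. Lean on these libraries where they do the work, as an engineer would, in place of code of your own. Each camera call takes 0.05 s, during which the arm holds its last target. There are 200 camera calls.

## Working session

There is one attempt and no reset: what is moved stays moved. The work goes in short steps, each a Python script; the robot and the scene stay as the last script left them, time stands still between calls to the robot, and variables do not carry over. Pictures are saved under pics/ and viewed, at most 10 in all, crops included, and the job is handed in when it is done.

```bash
ls; mkdir -p pics; cat > h.py <<'E'
import numpy as np, cv2
from workcell import bot
from scipy.spatial.transform import Rotation as R
def cam(n):
    c=bot.calibration(n); return np.array(c["intrinsics"]),cv2.Rodrigues(np.array(c["rvec"],float))[0],np.array(c["tvec"],float).ravel()
def pts(n,depth):
    K,Rm,t=cam(n); v,u=np.mgrid[:420,:560]
    P=np.stack([(u-K[0,2])/K[0,0]*depth,(v-K[1,2])/K[1,1]*depth,depth],-1)
    return (P-t)@Rm
def onplane(n,u,v,z):
    K,Rm,t=cam(n); d=Rm.T@np.linalg.inv(K)@np.array([u,v,1.]); c=-Rm.T@t
    return c+d*(z-c[2])/d[2]
E
python3 - <<'E'
from h import *
for n in("scene","top"):
    p,d=bot.snapshot(n); cv2.imwrite(f"pics/{n}0.png",p); np.savez(f"{n}0.npz",p=p,d=d)
    K,Rm,t=cam(n); print(n,K[0,0],-Rm.T@t, Rm[2])
print(bot.read_t(),bot.read_tcp_rot())
E
```

```text
pics
scene 499.9823622769897 [1255.62486994 -449.14943501  731.28985853] [-0.6654798   0.44484316 -0.59937567]
top 536.5940621494692 [ 390.34931067    2.03671007 1205.19312055] [ 0.17451096 -0.02207148 -0.98440783]
0.1 [ 1.32956888e-01  9.91121417e-01 -8.91883760e-04 -8.90187445e-05]
```

View pics/scene0.png

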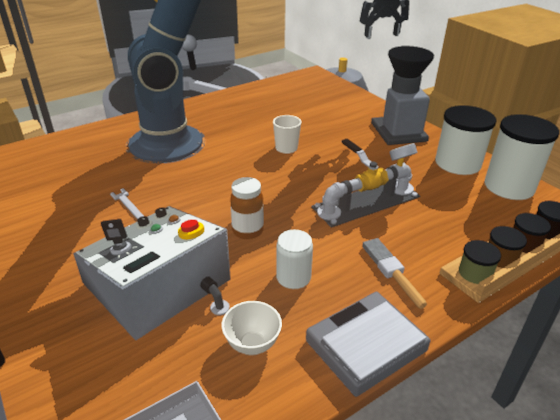

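View pics/top0.png

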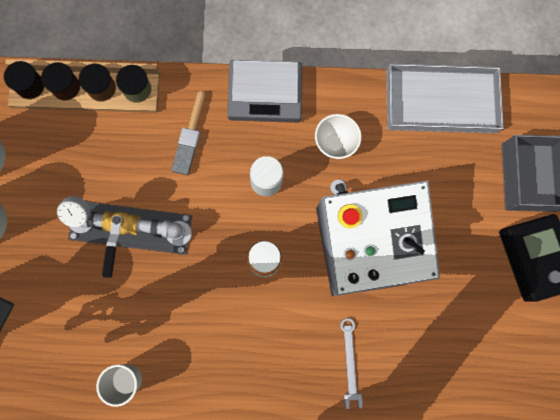

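The scene view shows the key bow at about (115,232), the estop at (191,228) and the cock lever at (352,146)-(372,165). The top view shows the key near (410,242), the desk corners near (320,200), (425,183), (438,278) and (333,294), the lever grip at (110,262), the cock axis at (117,220) and the gauge at (74,213).

```bash
python3 - <<'E'
from h import *
D={n:np.load(f"{n}0.npz") for n in("scene","top")}
T=pts("top",D["top"]["d"]); S=pts("scene",D["scene"]["d"]); 
# desk top plane from top view
m=np.zeros((420,560),np.uint8); cv2.fillPoly(m,[np.array([[325,205],[420,190],[432,272],[337,288]])],1)
P=T[(m>0)&(D["top"]["d"]>0)]
for _ in range(8):
    A=np.c_[P[:,:2],np.ones(len(P))]; c=np.linalg.lstsq(A,P[:,2],rcond=None)[0]; r=P[:,2]-A@c; P=P[abs(r)<max(3,1.0*r.std())]
n=np.array([-c[0],-c[1],1]); n/=np.linalg.norm(n); print("plane",c,"n",n,"tilt",np.degrees(np.arccos(n[2])),"slope dir yaw",np.degrees(np.arctan2(c[1],c[0])),len(P))
np.savez("desk.npz",c=c,n=n)
for nm,X in(("top",T),("scene",S)):
    d=D[nm]["d"]; h=(X[...,2]-X[...,:2]@c[:2]-c[2])*n[2]
    desk=(abs(h)<3)&(X[...,2]>75)&(X[...,2]<150)&(d>0); 
    q=X[desk]; ctr=np.median(q,0); print(nm,"desk",ctr,q.min(0),q.max(0))
    near=np.linalg.norm(X[...,:2]-ctr[:2],axis=-1)<150
    b=near&(h>22)&(h<75)&(d>0); k,l,st,ce=cv2.connectedComponentsWithStats(b.astype(np.uint8))
    for i in range(1,k):
        if st[i,4]>8:
            Q=X[l==i]; print(" comp",st[i],"mean",Q.mean(0).round(1),"h",h[l==i].min().round(1),h[l==i].max().round(1)); 
            xy=Q[:,:2]-Q[:,:2].mean(0);w,v=np.linalg.eigh(xy.T@xy/len(xy)); print("   ax",v[:,1],np.ptp(Q@np.r_[v[:,1],0]),np.sqrt(w))
    br=D[nm]["p"].max(-1)
    b=(X[...,2]>100)&(X[...,2]<130)&(d>0)&(X[...,1]>250)&(X[...,0]<700)&(X[...,0]>300)&(br<70)
    k,l,st,ce=cv2.connectedComponentsWithStats(b.astype(np.uint8))
    for i in range(1,k):
        if st[i,4]>25:
            Q=X[l==i]; xy=Q[:,:2]-Q[:,:2].mean(0);w,v=np.linalg.eigh(xy.T@xy/len(xy)); print(" grip",st[i],Q.mean(0).round(1),Q.min(0).round(),Q.max(0).round(),"ax",v[:,1],np.ptp(Q@np.r_[v[:,1],0]))
    # desk corners
    hull=cv2.minAreaRect(q[:,:2].astype(np.float32)); print(" rect",hull)
p=D["scene"]["p"]; q=D["top"]["p"]
a=cv2.resize(p[200:280,70:170],(400,320)); b=cv2.resize(q[200:280,360:460],(400,320))
e=cv2.resize(p[120:220,310:435],(400,320)); f=cv2.resize(q[190:290,50:175],(400,320))
cv2.imwrite("pics/crop0.png",cv2.resize(np.vstack([np.hstack([a,b]),np.hstack([e,f])]),(750,600)))
E
```

```text
plane [  0.26594793   0.04750088 -12.75106132] n [-0.25674374 -0.04585692  0.96539101] tilt 15.117942047741675 slope dir yaw 10.126796060753996 5427
top desk [ 520.29768389 -247.01374858  115.00517056] [ 406.32755933 -370.83356963   84.91611199] [640.09845269 316.51364204 143.46002848]
 comp [344 213  10   9  24] mean [ 559.1 -175.   151.8] h 22.1 25.9
   ax [-0.37904163  0.92537962] 20.270037262424296 [4.2313971 5.5719248]
 comp [354 212   5   5   9] mean [ 566.4 -187.2  152.8] h 22.0 25.0
   ax [0.6269816  0.77903406] 10.051373450630194 [1.50079032 3.32885355]
 comp [403 237  22  17 148] mean [ 504.9 -297.6  165.9] h 29.4 67.1
   ax [0.64804895 0.76159868] 44.7637212754892 [ 2.98092388 12.46822538]
 grip [102 246  14  32 298] [461.8 304.6 119.4] [431. 294. 112.] [493. 316. 128.] ax [-0.99795107  0.06398174] 62.4912214935091
 rect ((481.54412841796875, -21.112579345703125), (199.761962890625, 679.8595581054688), 10.54558277130127)
scene desk [ 540.50436257 -252.5191203   119.79583235] [ 100.53565142 -373.0554995    75.0235913 ] [ 641.50612557 1381.05224149  147.09292643]
 comp [101 219  27  22 442] mean [ 511.9 -302.7  155.5] h 22.1 64.2
   ax [0.6044899 0.7966128] 43.99281498954799 [ 3.09871438 11.48610129]
 grip [342 140  19  12  99] [467.9 299.9 118.7] [438. 293. 110.] [497. 311. 124.] ax [-0.99894319  0.04596188] 58.75224119395119
 rect ((392.21368408203125, 500.4747619628906), (263.1502380371094, 1746.4141845703125), 12.166299819946289)
```

View pics/crop0.png

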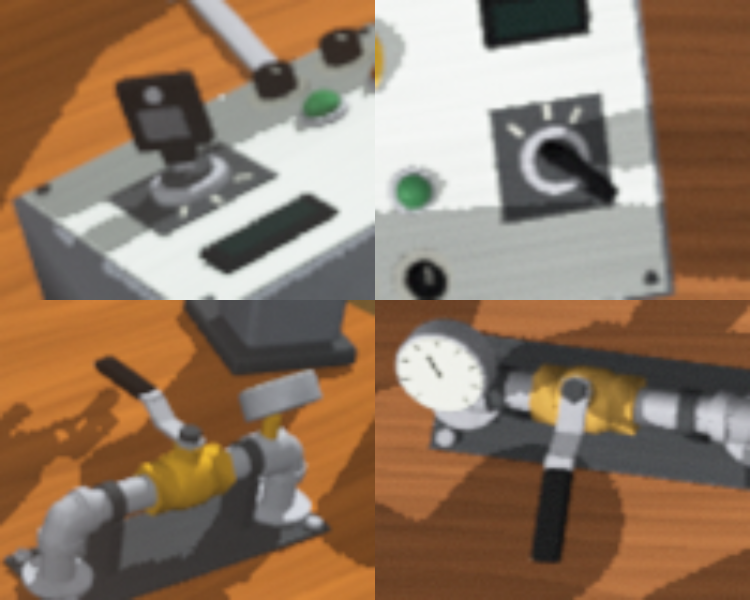

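The crop shows the bow at the off position, with its width running near-right to far-left at about 50° yaw. The lever is shut and points at the robot. In the top image the lock ring is centred near px (407.5,243) and the lever pivot is near px (117,220).

```bash
python3 - <<'E'
from h import *
D={n:np.load(f"{n}0.npz") for n in("scene","top")}; z=np.load("desk.npz"); c,n=z["c"],z["n"]
ex=np.array([n[2]*np.cos(np.radians(10.3)),n[2]*np.sin(np.radians(10.3)),0]); ex-=n*(ex@n); ex/=np.linalg.norm(ex); ey=np.cross(n,ex)
O=np.array([505,-300,c@[505,-300,1]])
for nm in D:
    X=pts(nm,D[nm]["d"])-O; L=np.stack([X@ex,X@ey,X@n],-1); r=np.hypot(L[...,0],L[...,1]); br=D[nm]["p"].max(-1)
    for lo,hi in((8,18),(30,40),(40,50),(50,60),(60,70)):
        Q=L[(r<35)&(L[...,2]>lo)&(L[...,2]<hi)]; 
        if len(Q)<5: continue
        rc=cv2.minAreaRect(Q[:,:2].astype(np.float32)); print(nm,lo,len(Q),"mid",np.round((Q.min(0)+Q.max(0))/2,1),"span",np.ptp(Q,0).round(1),"mean",Q.mean(0).round(1),"rect",np.round(rc[0],1),np.round(rc[1],1),round(rc[2],1))
K,Rm,t=cam("top"); r=Rm.T@np.linalg.inv(K)@[407.5,242.7,1]; C=-Rm.T@t
s=(14-(C-O)@n)/(r@n); p=C+s*r-O; print("lock ring ray",p@ex,p@ey)
print("pivot",onplane("top",116.7,220,115), "scene same", onplane("scene",310+187*125/375,120+(435-300)*100/300,118))
# pipe dir from base plate dark pixels at z<25
X=pts("top",D["top"]["d"]); m=(X[...,0]>440)&(X[...,0]<640)&(X[...,1]>120)&(X[...,1]<420)&(X[...,2]>2)&(X[...,2]<30)&(D["top"]["p"].max(-1)<95)
Q=X[m]; print("plate",cv2.minAreaRect(Q[:,:2].astype(np.float32)),len(Q))
for u,v in((265,255),(266,172),(338,135)): print(X[v,u].round())
E
```

```text
scene 8 96 mid [16.9 -3.4 12.9] span [31.4 29.5  9.7] mean [18.8 -4.3 11. ] rect [17.7 -2.7] [28.5 31.4] 82.4
scene 30 106 mid [16.9 -3.  35. ] span [29.8 30.3  9.9] mean [19.2 -3.9 35.1] rect [17.7 -4.8] [39.5  9.1] 50.3
scene 40 103 mid [16.9 -3.1 45. ] span [29.9 30.1 10. ] mean [18.9 -4.2 44.8] rect [18.3 -5.1] [39.   8.3] 47.3
scene 50 111 mid [17.2 -3.1 54.9] span [30.7 30.4  9.7] mean [19.  -3.9 54.8] rect [18.4 -5.6] [39.5 10.3] 48.9
scene 60 61 mid [16.4 -2.8 62.1] span [30.9 29.2  4.2] mean [16.6 -3.8 61.9] rect [15.9 -3.8] [38.1  9.7] 42.1
top 8 83 mid [12.8 -0.9 12.4] span [34.3 33.1  8.8] mean [12.6  1.4 10.6] rect [14.8  2. ] [29.5 35.7] 59.3
top 30 14 mid [14.4  3.6 36.3] span [30.5 21.9  7.2] mean [20.4  9.1 36.6] rect [12.9  4.3] [35.5  6.6] 29.4
top 40 18 mid [14.1  3.4 45.3] span [30.1 21.8  8.4] mean [18.2  7.7 45.6] rect [12.6  4. ] [34.5  8.4] 26.7
top 50 31 mid [15.1 -1.5 55.2] span [28.2 30.   9.4] mean [17.   4.1 57.2] rect [13.7 -0.7] [39.2 10.7] 40.2
top 60 82 mid [13.   0.1 63.6] span [29.  28.1  7.1] mean [13.3 -0.9 62.9] rect [13.4 -1.4] [37.6  9.5] 41.0
lock ring ray 13.486861404519065 0.5136510959510646
pivot [546.64101135 295.45969635 115.        ] scene same [563.97204143 282.57671644 118.        ]
plate ((516.8390502929688, 280.1224365234375), (277.2139587402344, 149.64883422851562), 84.21219635009766) 1892
[482.  -8. 123.]
[660.  -6.  97.]
[ 776. -173.    4.]
```

```bash
cat > lever.py <<'E'
from h import *
AX=np.array([549.5,294.0]); 
def rot(a): # tool down, y perpendicular to lever at yaw a(deg)
    p=np.radians(a-90); y=np.array([np.cos(p),np.sin(p),0]); zz=np.array([0,0,-1.]); return R.from_matrix(np.c_[np.cross(y,zz),y,zz]).as_quat()
def pos(a,z,r=86): return [AX[0]+r*np.cos(np.radians(a)),AX[1]+r*np.sin(np.radians(a)),z]
E
python3 - <<'E'
from lever import *
print(bot.solve_ik(pos(174,200),rot(174)),bot.solve_ik(pos(266,103),rot(266)))
bot.goto(pos(174.5,190),rot(174.5)); bot.gripper_to(46)
f0=bot.read_wrist_force()
print(bot.movel(pos(174.5,103),100,guard=8),bot.read_ee_pos(),bot.read_wrist_force(),bot.read_t())
bot.gripper_to(30); print(bot.read_finger_gap(),bot.read_wrist_force())
p,d=bot.snapshot("top");q,_=bot.snapshot("scene")
cv2.imwrite("pics/a.png",np.hstack([cv2.resize(p[170:310,40:200],(400,350)),cv2.resize(q[80:220,300:460],(400,350))]))
E
```

```text
[-0.71230021  0.30173869  0.07123898  1.86371971 -0.02552437  0.97700522
  0.8360902 ] [-0.27630504  0.47053456 -0.21212375  1.8725621   0.13192192  0.81195336
  2.51477121]
False [464.34644134 302.54516291 103.56320202] [0.42868065 0.257051   0.92575614] 3.25
29.6272365569662 [ 0.33506928  0.25168006 -0.4455943 ]
```

View pics/a.png

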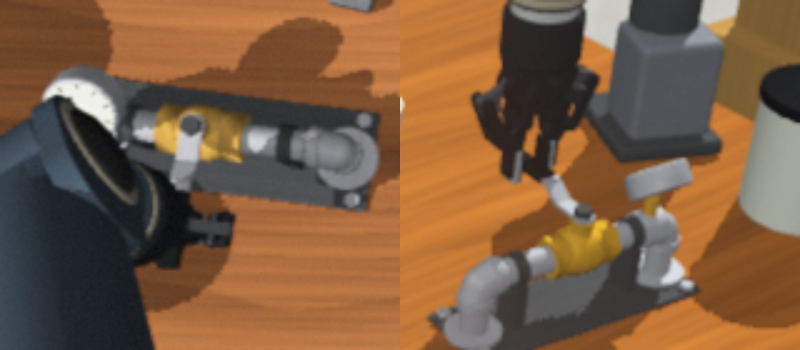

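The fingers straddle the black grip from above (right half, about (525,165)) and touch nothing else. Next I sweep the arc.

```bash
python3 - <<'E'
from lever import *
for a in np.r_[np.arange(184.5,262,10),264,266,268,270]:
    s=bot.movel(pos(a,103),90,rot=rot(min(a,263)),guard=25); f=bot.read_wrist_force()
    e=bot.read_ee_pos(); print(a,s,f.round(1),np.degrees(np.arctan2(e[1]-AX[1],e[0]-AX[0])).round(1)%360)
    if s or (a>262 and np.hypot(f[0],f[1])>9): break
print(bot.read_t())
p,d=bot.snapshot("top");q,_=bot.snapshot("scene")
cv2.imwrite("pics/b.png",np.hstack([cv2.resize(p[150:290,40:200],(400,350)),cv2.resize(q[80:220,300:460],(400,350))]))
E
```

```text
184.5 False [-0.4  0.2 -0.4] 184.6
194.5 False [-0.2  0.1  0.5] 194.4
204.5 False [ 0.   0.3 -0.4] 204.3
214.5 False [ 0.3 -0.7  0.3] 214.2
224.5 False [-0.5  0.3  0.6] 224.2
234.5 False [ 0.4 -0.3 -0.4] 234.1
244.5 False [-0.2 -1.1 -0.2] 244.1
254.5 False [0.4 0.9 0.1] 254.1
264.0 False [-0.3 -0.1 -0. ] 263.6
266.0 False [-0.8  0.4 -1.1] 265.6
268.0 False [-5.6  0.5  3.2] 266.7
270.0 False [-10.3  -1.9   8.1] 266.7
7.3083
```

View pics/b.png

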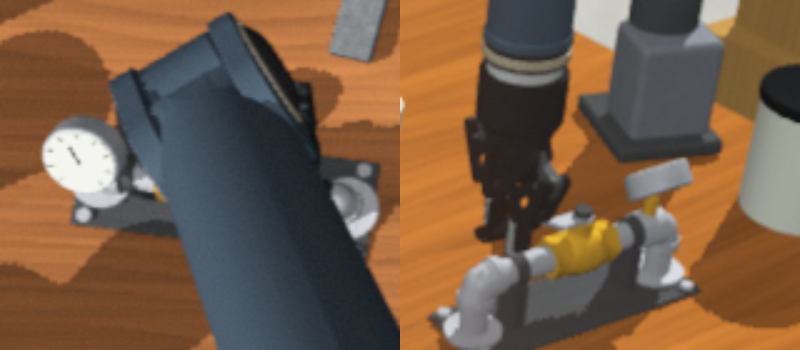

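The grip sits over the pipe and the force rose at 266.7°. That is the stop at about 264°, which agrees with the pipe direction. I release, lift, check, and move above the key.

```bash
cat > key.py <<'E'
from h import *
_z=np.load("desk.npz"); c,n=_z["c"],_z["n"]
ex=np.array([np.cos(np.radians(10.3)),np.sin(np.radians(10.3)),0]); ex-=n*(ex@n); ex/=np.linalg.norm(ex); ey=np.cross(n,ex)
O=np.array([505,-300,c@[505,-300,1]])
def kpos(h,a=14.5,b=-2.): return O+a*ex+b*ey+h*n   # h of TCP
def krot(deg,flip=1): # deg: bow width direction in desk frame (45=off,0=run,-35=start)
    w=np.cos(np.radians(deg))*ex+np.sin(np.radians(deg))*ey; z=-n; y=flip*np.cross(z,w); return R.from_matrix(np.c_[np.cross(y,z),y,z]).as_quat()
E
python3 - <<'E'
from lever import *
from key import *
bot.movel(pos(264.5,103),60); print(bot.read_wrist_force().round(1)); bot.gripper_to(44); print(bot.read_wrist_force().round(1))
print(bot.movel(pos(264.5,280),150)); bot.gripper_to(50)
for f in(1,-1):
    for g in(42,-42): print(f,g,bot.solve_ik(kpos(29),krot(g,f)))
bot.goto([560,-100,330],rot(174)); 
p,d=bot.snapshot("top");q,_=bot.snapshot("scene")
cv2.imwrite("pics/c.png",np.hstack([cv2.resize(p[150:290,40:200],(400,350)),cv2.resize(q[80:220,300:460],(400,350))]))
X=pts("top",d); m=(X[...,2]>105)&(X[...,2]<135)&(X[...,1]>150)&(X[...,1]<275)&(X[...,0]>450)&(X[...,0]<620)&(p.max(-1)<70)
Q=X[m]; print(len(Q),Q.mean(0),cv2.minAreaRect(Q[:,:2].astype(np.float32)),bot.read_t())
E
```

```text
[-0.3 -0.2 -0.4]
[ 0.6 -0.2  0.3]
False
1 42 [-0.24956358  0.59654041  1.11361035  2.01124054 -0.99019875  0.93218878
  0.74369215]
1 -42 [-0.24956358  0.59654041  1.11361035  2.01124054 -0.99019875  0.93218878
 -0.72238442]
-1 42 [ 1.2333817   0.51789916 -0.89527155  1.93270391  0.39262928  0.67892101
  2.65097973]
-1 -42 [ 0.25235771  0.37407095  0.37338455  1.98733571 -0.51947566  0.67505756
  1.9954859 ]
272 [539.14298767 212.89630908 119.72941359] ((538.9385986328125, 213.10508728027344), (60.79757308959961, 20.036727905273438), 84.42549896240234) 10.85
```

View pics/c.png

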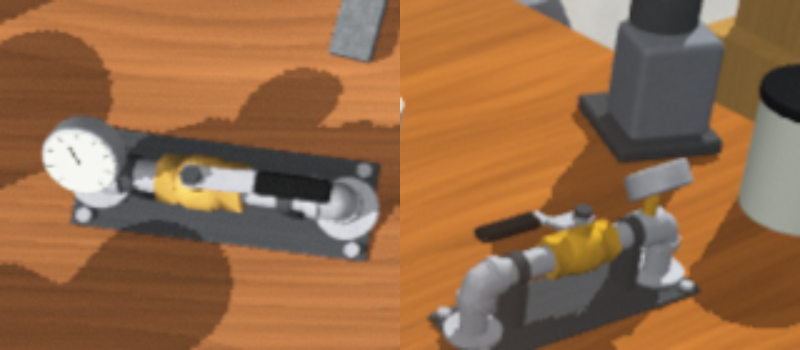

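The lever lies in line with the pipe: grip yaw 84.4° against 84.2° for the pipe. Now the key.

```bash
python3 - <<'E'
from key import *
bot.gripper_to(50)
bot.goto(kpos(130),krot(42)); print(bot.read_q().round(2))
print(bot.movel(kpos(31),90,guard=8),np.linalg.norm(bot.read_ee_pos()-kpos(31)),bot.read_wrist_force().round(2),bot.read_moment().round(2),bot.read_t())
p,d=bot.snapshot("top");q,_=bot.snapshot("scene")
cv2.imwrite("pics/d.png",np.hstack([cv2.resize(p[170:310,320:480],(400,350)),cv2.resize(q[160:300,50:210],(400,350))]))
E
```

```text
[ 0.21  0.22  0.44  1.93 -0.38  0.86  0.2 ]
False 0.8406872185238641 [0.04 0.53 0.49] [-0.    0.29 -0.03] 13.5667
```

View pics/d.png

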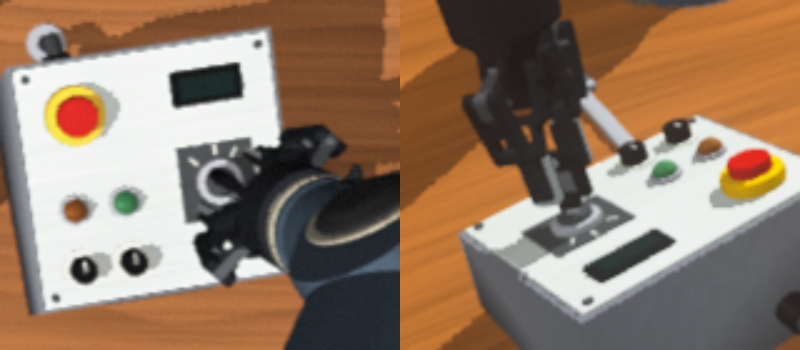

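The fingers straddle the bow, about centred, with nothing else near them. I close gently and watch for sideways force.

```bash
python3 - <<'E'
from key import *
Rt=R.from_quat(bot.read_tcp_rot())
for g in(24,18,15,13,12,11):
    bot.gripper_to(g); f=Rt.inv().apply(bot.read_wrist_force()); m=Rt.inv().apply(bot.read_moment())
    print(g,bot.read_finger_gap().__round__(2),bot.read_grip_force(),"F",f.round(1),"M",m.round(2))
    if np.hypot(f[0],f[1])>8: break
print(bot.read_t())
E
```

```text
24 24.09 0.0 F [ 0.1  0.2 -1.2] M [ 0.11 -0.21  0.02]
18 17.67 0.0 F [ 0.3  0.4 -0.3] M [ 0.18 -0.16  0.01]
15 14.57 0.0 F [-0.6 -0.4 -0.4] M [ 0.19 -0.16 -0.03]
13 13.03 0.0 F [-0.1  0.1  0.6] M [ 0.2  -0.23  0.02]
12 12.03 0.0 F [ 0.1  0.2 -0.1] M [ 0.2  -0.21  0.05]
11 11.51 0.0 F [0.8 0.2 0.1] M [ 0.18 -0.24 -0.06]
15.1333
```

```bash
cat > turn.py <<'E'
from key import *
def turn(a,off=(0,0),fmax=20):
    t=bot.read_t(); s=bot.movel(kpos(31,14.5+off[0],-2+off[1]),40,rot=krot(a),guard=fmax)
    F=np.mean([bot.read_wrist_force() for _ in range(3)],0); M=np.mean([bot.read_moment() for _ in range(3)],0)
    fd=np.array([F@ex,F@ey,F@n]); mz=M@n
    e=R.from_quat(bot.read_tcp_rot()).as_matrix(); w=e[:,0]; ang=np.degrees(np.arctan2(w@ey,w@ex))
    print(a,s,"F",fd.round(1),"Mn",round(mz,3),"ang",round(ang,1),"dt",round(bot.read_t()-t,2)); return fd,mz
E
python3 - <<'E'
from turn import *
for a in(37,27,17,7,0,-5):
    f,m=turn(a)
    if np.hypot(*f[:2])>10 : break
print(bot.read_t())
E
```

```text
37 False F [ 0.6 -0.4 -0.2] Mn 0.0 ang 37.1 dt 0.25
27 False F [-0.  -0.6 -0.9] Mn 0.044 ang 27.2 dt 0.32
17 False F [ 1.6 -1.1 -1.2] Mn 0.078 ang 17.3 dt 0.33
7 False F [ 1.2 -3.  -1.4] Mn 0.06 ang 7.3 dt 0.32
0 False F [ 2.2 -3.9 -0.4] Mn 0.009 ang 0.3 dt 0.27
-5 False F [ 1.7 -4.9 -0.7] Mn 0.003 ang -4.8 dt 0.25
16.8833
```

```bash
python3 - <<'E'
from turn import *
o=(0.5,-1.5)
for a in(-5,-12,-20,-28,-34,-38,-41,-44,-47,-50):
    f,m=turn(a,o)
    if np.hypot(*f[:2])>15 or m>0.6: break
print(bot.read_t())
p,d=bot.snapshot("top");q,_=bot.snapshot("scene")
cv2.imwrite("pics/e.png",np.hstack([cv2.resize(p[170:310,320:480],(400,350)),cv2.resize(q[160:300,50:210],(400,350))]))
E
```

```text
-5 False F [ 1.4 -0.8  3. ] Mn 0.076 ang -4.9 dt 0.25
-12 False F [-0.2 -1.4  3.6] Mn 0.069 ang -11.8 dt 0.28
-20 False F [ 0.  -1.4  3.7] Mn 0.11 ang -19.8 dt 0.29
-28 False F [-0.8 -2.   4.6] Mn 0.114 ang -27.7 dt 0.29
-34 False F [-0.6 -1.7  4.4] Mn 0.172 ang -33.7 dt 0.26
-38 False F [-1.3 -2.7  5.1] Mn 0.097 ang -37.8 dt 0.25
-41 False F [-1.3 -3.3  5.1] Mn 0.615 ang -40.7 dt 0.25
18.75
```

View pics/e.png

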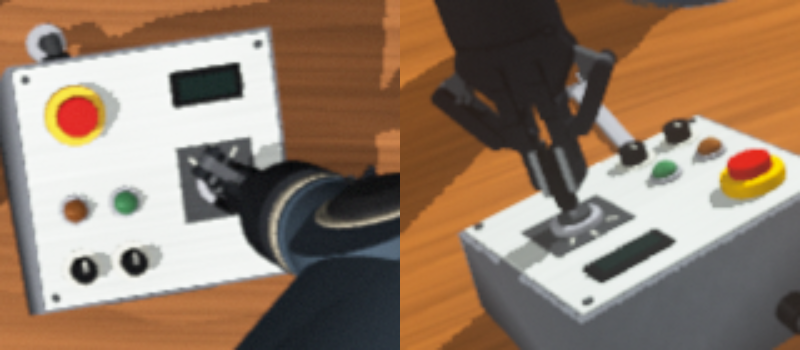

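The moment jumped at -41°: the key is on its end stop (-35° plus finger play). I hold, follow it back, and release.

```bash
python3 - <<'E'
from turn import *
o=(0.5,-1.5)
turn(-42,o); t=bot.read_t()
for _ in range(3):
    bot.hold(1.0); print("Mn",bot.read_moment()@n, bot.read_wrist_force().round(1))
print("held",bot.read_t()-t)
for a in(-34,-26,-18,-10,-3): turn(a,o)
for g in(13,16,22,50): bot.gripper_to(g); print(g,bot.read_wrist_force().round(1),(bot.read_moment()@n).round(3))
print(bot.movel(kpos(140,15,-3.5),120,guard=10))
bot.goto([500,-60,380],bot.read_tcp_rot()); print(bot.read_t())
p,d=bot.snapshot("top");q,dq=bot.snapshot("scene")
cv2.imwrite("pics/f.png",np.hstack([cv2.resize(p[:310],(400,221)),cv2.resize(q[160:300,50:210],(253,221))]))
for nm,dd in(("top",d),("scene",dq)):
    X=pts(nm,dd)-O; L=np.stack([X@ex,X@ey,X@n],-1); r=np.hypot(L[...,0]-14.5,L[...,1]+2)
    Q=L[(r<30)&(L[...,2]>58)&(L[...,2]<72)]; print(nm,len(Q),cv2.minAreaRect(Q[:,:2].astype(np.float32)))
E
```

```text
-42 False F [-1.8 -3.1  5.8] Mn 0.919 ang -41.8 dt 0.25
Mn 0.890513480781463 [-2.4 -4.5  5.5]
Mn 0.909279448727803 [-3.8 -4.1  5.8]
Mn 0.8892482222145626 [-2.2 -4.3  6. ]
held 3.0
-34 False F [-2.2 -3.8  5.6] Mn 0.164 ang -34.2 dt 0.29
-26 False F [-1.2 -4.   5.6] Mn 0.094 ang -26.2 dt 0.29
-18 False F [-0.9 -3.   5.8] Mn 0.044 ang -18.3 dt 0.29
-10 False F [-0.7 -2.5  3.2] Mn 0.077 ang -10.3 dt 0.29
-3 False F [-1.2 -2.3  1.7] Mn 0.106 ang -3.3 dt 0.27
13 [ 0.1 -1.   0.8] 0.038
16 [0.7 0.  0.2] 0.008
22 [-0.5 -0.9  0.9] 0.025
50 [-0.5 -0.4  0.2] -0.044
False
26.7417
top 98 ((13.21618366241455, -0.9125113487243652), (38.38283920288086, 10.590901374816895), 1.8197863101959229)
scene 62 ((16.752153396606445, -3.4786624908447266), (39.23603057861328, 9.980286598205566), 1.3167481422424316)
```

View pics/f.png

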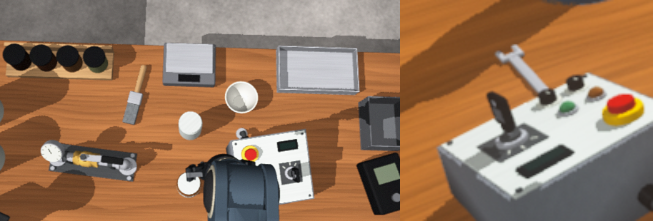

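The lever is still in line with the pipe. The bow points up the slope to within about 1.5°, which is measurement noise, and the bystanders are in place. The arm is clear, so I hand in.

```bash
python3 -c "
from workcell import bot
print(bot.job_done())"
```

```text
the job is handed in; nothing more can be done
None
```

I opened the gas cock fully, held the key at start against its stop for 3 s, let it return to run, and handed the job in at about 27 s with the arm clear of everything; no verdict came back.

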